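Hang the drying rack on its two hooks

TASK

The tube drying rack is parked under the bench riser with only one end sticking out: draw it fully out from under the riser, stand it on its feet on the open bench and let go of it. Then take it by its centre handle, put it on the hook stand so that its top bar rests on both hooks (one in each end window), and only let go once you have felt both hooks carrying it; leave it hanging there at rest. Keep the rack upright throughout and leave the jars, bottles and beaker where they are.

Things in the scene. Friction and masses are not known exactly. Their poses are not given: they have to be found in the camera images.
- rack_handle (a point): Centre of the drying rack's centre handle: a grey block on the rack's top bar, 18 mm thick (x), 44 mm long (y), 34 mm tall, 139 mm above the rack's underside (top at 156 mm). Rack axes: z up, y along the rack. Pinch it across x. While the rack is parked it lies under the riser's board, out of reach.
- rack_end (a point): Grip point on the rack's end post that sticks out of the riser (rack +y): post 12 mm thick (x), 14 mm long (y), 139 mm above the rack's underside, 93 mm along y from the handle. The post stands free above the top bar (122 mm) up to 156 mm. Rack axes.
- rack: Loose drying rack, 0.3 to 0.6 kg: flat upright aluminium frame in its y-z plane, 200 mm long (y), 156 mm tall, same turned half round; origin centre of underside. Cross feet 56 mm (x) at y=+-93. Top bar 12 mm thick, z 110 to 122 mm; middle bar z 40 to 50 mm with short pegs to 26 mm out. Below the top bar an end window 28 mm wide (y=+-72), z 50 to 110 mm, at each end.
- riser: Fixed pale bench riser 220 (x) by 180 (y) by 186 mm tall, board underside at 172 mm, panels on both x sides and at -y, open to its +y, where about 80 mm of the parked rack sticks out. Origin: centre of its underside on the bench. The rack is fully out when its handle is 190 mm or more along +y from this origin.
- stand: Fixed hook stand; origin on the bench, z up; hooks point to its -x. Base plate 10 mm thick, x -80 to +30, y +-100 mm; two 20 mm posts, x 0 to 20, y=+-72, 187 mm tall, a crossbar between them up to z 110. The rack hangs with its y along the stand's y, handle centre at about x -46, y 0, z 194 mm here.
- hook_left: Left hook of the stand, steel rod 8 mm thick at y=+72 mm, axis 161 mm over the bench; origin where it leaves the post. Runs 66 mm to -x, then turns up: tip 20 mm above the axis (16 mm above the seat). An 18 mm collar at x -30 to -26 mm bounds the 32 mm long seat at the back.
- hook_right: Right hook of the stand, the same at y = -72 mm.
- hook_left_seat (a point): Middle of the left hook's seat, on top of the rod (165 mm over the bench, stand x = -46 mm): where the underside of the rack's top bar comes to rest. Stand axes.
- hook_right_seat (a point): Middle of the right hook's seat, likewise.
- jar_a: Bystander: screw-lid sample jar 63 mm across, 72 mm tall, near the front; origin under its centre.
- jar_b: Bystander: another such jar, at the left.
- jar_c: Bystander: another such jar, at the left farther back.
- beaker: Bystander: empty glass beaker 72 mm across, 92 mm tall, behind the work; origin under its centre.
- bottle_a: Bystander: amber reagent bottle 54 mm across, 105 mm tall, on top of the riser towards its -y side; origin under its centre.
- bottle_b: Bystander: smaller amber reagent bottle 43 mm across, 88 mm tall, beside it on the riser.
Not all that is in view belongs to the job. What is shaped like the stand but purple is not meant.

How it is judged:
On the way, in this order (a step that is already met when the one before it is completed fails the run):
1. the rack is drawn out from under the riser, stands on its feet on the bench and is let go (y of rack_handle in the frame of riser above 0.18 m and height (world z) of rack below 0.008 m and angle between rack's own z axis and vertical below 0.08 rad and contact force between the fingers and rack below 0.1 N and linear speed of rack below 0.03 m/s), for 0.2 s.
2. the rack is lifted, held by its centre handle (distance between the grasp point and rack_handle below 0.03 m and contact force between the fingers and rack above 1 N and height (world z) of rack above 0.025 m), for 0.2 s.
3. both hooks carry the top bar while the handle is still held (contact force between rack and hook_left above 0.2 N and contact force between rack and hook_right above 0.2 N and z of rack_handle in the frame of stand between 0.186 and 0.198 m and y of rack_handle in the frame of stand between -0.016 and 0.016 m and x of rack_handle in the frame of stand between -0.066 and -0.033 m and contact force between the fingers and rack above 0.5 N), for 0.2 s.
At the end, for the whole second after the job is handed in: The rack hangs released, upright (0.1 rad) and at rest, its top bar on both hooks (over 0.2 N each), handle 186 to 198 mm above the stand's origin, within 16 mm of its middle and 33 to 66 mm in front of it; no jar, bottle or beaker moved over 40 mm (contact force between rack and hook_left above 0.2 N and contact force between rack and hook_right above 0.2 N and z of rack_handle in the frame of stand between 0.186 and 0.198 m and y of rack_handle in the frame of stand between -0.016 and 0.016 m and x of rack_handle in the frame of stand between -0.066 and -0.033 m and angle between rack's own z axis and vertical below 0.1 rad and linear speed of rack below 0.02 m/s and contact force between the fingers and rack below 0.1 N and not (distance of any of jar_a, jar_b, jar_c, beaker, bottle_a, bottle_b from where it was at the start of the episode above 0.04 m)); the robot touches nothing.
It fails at once if a jar, bottle or the beaker is pushed more than 40 mm (distance of any of jar_a, jar_b, jar_c, beaker, bottle_a, bottle_b from where it was at the start of the episode above 0.04 m).
It fails at once if the rack is tipped over (more than 0.6 rad) (angle between rack's own z axis and vertical above 0.6 rad).
It also fails if it takes over 54 s, if anything falls off the work surface, if the arm or the gripper's body presses on something with over 40 N, if the wrist force passes 120 N, or if a joint passes its speed limit or range.

ROBOT

A 6-joint arm with a two-finger parallel gripper is mounted at the origin on a cart in front of the work surface, level with it; the furniture and walls round the work are solid. World frame = base frame: x ahead of the robot, y to its left, z up, the work surface at z = 0. Lengths are in m, angles in rad, forces in N, time in s.
With the tool pointing down it reaches from about 0.275 to 0.825 m from the base axis. Payload 4.9 kg.
Tool frame: the origin (TCP) lies midway between the tips of the shut fingers; the grasp point (between the pads) lies env.hold_point_z behind it (env.hold_point_z is the distance from the TCP to the grasp point, in m); z points along the fingers, y is the line along which they close (so a half turn about z gives the same grasp; the last joint's range is limited). The gripper opens to 85 mm and grips with 20 to 120 N. Pads are 22 mm wide; open, the fingers measure 114 mm over their backs; the gripper's body (76 mm by 85 mm) begins 54 mm behind the grasp point. The pads swing forward as they close: fully open they stand 13 mm farther back than shut.
Start: joints at [-1.36, 0.326, -0.193, 1.052, 0, 1.437], TCP at [0.186, -0.518, 0.192] pointing down, gripper open.
Joint ranges: [-2.65, 2.65], [-0.97, 1.79], [-1.3, 1.35], [-1.93, 2.1], [-1.47, 1.37], [-3.14, 3.14]. Speed limits (rad/s): [2.57, 2.57, 3.14, 3.14, 3.14, 3.14].

INTERFACE

Orientations are given as a unit quaternion [x, y, z, w].
In Python, from cell import env gives the robot as it stands. Calls block until the motion is done:
- env.goto(position, orientation): joint-space move of the TCP to a pose.
- env.movel(position, v=0.15, attitude=None): straight line of the TCP; attitude=None keeps the orientation; v is the mean speed in m/s.
- env.move_j(angles): joint-space move.
- env.move_gripper(opening, f_grip=None): finger opening in m; f_grip is the grip in N (None keeps the last); returns when the fingers have stopped.
- env.pause(seconds).
- env.inverse_kinematics(position, orientation): joint angles nearest the present ones, or None.
- env.capture(name): name is "scene" or "top" or "wrist"; returns a dict with "color" (384x512x3 uint8, red, green, blue), "depth" (384x512 float32, m along the optical axis (not along the pixel's ray), 0 where there is no reading), "camera_matrix" (3x3 intrinsics, pixels), "rvec" (rotation vector, rad) and "tvec" (3), from world to camera coordinates, as OpenCV has them; the wrist camera has in their place "T_tool_cam" (4x4, takes a point from camera to tool coordinates, whose origin is the TCP and whose axes are the flange's). Camera axes: x right, y down, z forward; pixel columns grow to the right and rows downward; lengths in m; the calibration is good to about 2 mm. A picture is of the moment at which its call begins: read the wrist's pose just before it.
A pose or a line that the arm cannot do raises env.PlanningError and nothing moves.
- env.finish_job(): hands the job in; it is judged then, once.
Trained networks look in a picture, given as the dict that the camera call returned (one of the last four; its "shot" number tells which), for a name from the list of things; names that differ only in an ending like _2 or _b are one class to them, and where a whole thing is asked for, a point or a joint stands for the part that bears it (a point fixed in the world has none). Each returns a list of dicts, best first, with "score" (0 to 1); they miss things now and then, are a little off and sometimes report something else, mostly with a low value. They report only what shows in the picture. A call takes as long as a camera call. They do not tell look-alikes from the thing itself.
- env.trace(picture, thing): "region" (384x512 bool, what is visible of it) and "bbox" ([centre column, centre row, width, height] in pixels, round what is visible of it).
Readings, each from a call of its own:
- env.read_time_s(): time.
- env.read_joint_pos(): joint angles.
- env.read_joint_vel(): joint speeds.
- env.read_joint_efforts(): joint torques, N m.
- env.read_position(): TCP position.
- env.read_tool_rot(): TCP orientation.
- env.read_wrist_force(): force on the tool from outside, world axes, zero at the start.
- env.read_ft_torque(): the same for the moment, N m.
- env.read_width(): finger opening in m.
- env.read_grip_force(): force on a finger pad.
Only numpy, scipy, OpenCV 4.12 (cv2) and the standard library are available. Lean on these libraries where they do the work, as an engineer would, in place of code of your own. Each camera call takes 0.05 s, during which the arm holds its last target. There are 200 camera calls.

## Working session

There is one attempt and no reset: what is moved stays moved. The work goes in short steps, each a Python script; the robot and the scene stay as the last script left them, time stands still between calls to the robot, and variables do not carry over. Pictures are saved under pics/ and viewed, at most 10 in all, crops included, and the job is handed in when it is done.

```bash
ls; mkdir -p pics
cat > h.py <<'E'
import numpy as np, cv2
from scipy.spatial.transform import Rotation as R
from cell import env
def save(p,n): cv2.imwrite('pics/'+n,cv2.cvtColor(p['color'],cv2.COLOR_RGB2BGR))
def cloud(p):
    """world points HxWx3 (nan where none) for fixed cameras"""
    d=p['depth'].astype(float);K=p['camera_matrix'];v,u=np.indices(d.shape)
    c=np.stack([(u-K[0,2])/K[0,0]*d,(v-K[1,2])/K[1,1]*d,d],-1)
    Rm=cv2.Rodrigues(np.array(p['rvec'],float))[0];w=(c-np.array(p['tvec']).ravel())@Rm
    w[d<=0]=np.nan
    return w
E
python3 - <<'E'
from h import *
print(env.hold_point_z, env.read_tool_rot(), env.read_time_s())
ims=[]
for n in('scene','top'):
    p=env.capture(n);np.savez('pics/%s.npz'%n,**{k:v for k,v in p.items()});ims.append(p)
    w=cloud(p)
    for t in('rack','rack_end','rack_handle','riser','stand','hook_left','jar_a','beaker','bottle_a'):
        for r in env.trace(p,t)[:4]:
            m=r['region']; q=w[m]; q=q[~np.isnan(q[:,0])]
            print(n,t,round(r['score'],2),np.round(r['bbox']),np.round(np.median(q,0),3) if len(q) else '', np.round(np.percentile(q,[2,98],axis=0),3).tolist() if len(q) else '')
a=np.hstack([i['color'] for i in ims]);a=cv2.resize(a,(800,300),interpolation=cv2.INTER_AREA)
for i,n in zip(ims,('s','t')): save(i,n+'0.png')
E
```

```text
pics
0.0187 [ 9.85177630e-01  1.71535159e-01 -4.39626614e-05 -8.51045349e-04] 0.0
scene rack 0.69 [318. 176.  28.  38.] [ 0.535 -0.236  0.079] [[0.518, -0.334, -0.003], [0.623, -0.186, 0.158]]
scene rack_end 0.75 [207. 189.   6.  12.] [0.668 0.277 0.164] [[0.605, 0.202, 0.046], [0.775, 0.294, 0.18]]
scene rack_end 0.52 [318. 174.  27.  40.] [ 0.534 -0.233  0.092] [[0.519, -0.347, 0.0], [0.63, -0.186, 0.158]]
scene riser 0.65 [338. 159.  60.  56.] [ 0.55  -0.344  0.142] [[0.423, -0.455, 0.007], [0.639, -0.256, 0.192]]
scene stand 0.92 [221. 196.  53.  58.] [0.646 0.211 0.015] [[0.573, 0.114, 0.001], [0.722, 0.304, 0.186]]
scene stand 0.82 [145. 270.  58.  60.] [0.451 0.652 0.014] [[0.37, 0.562, 0.001], [0.553, 0.744, 0.188]]
scene jar_a 0.77 [192. 248.  17.  30.] [0.475 0.445 0.065] [[0.458, 0.412, 0.008], [0.516, 0.467, 0.078]]
scene jar_a 0.69 [169. 231.  15.  20.] [0.618 0.472 0.061] [[0.598, 0.439, -0.001], [0.709, 0.496, 0.078]]
scene jar_a 0.52 [272. 229.  19.  23.] [0.392 0.112 0.062] [[0.371, 0.076, 0.004], [0.432, 0.134, 0.077]]
scene beaker 0.72 [258. 165.  15.  23.] [ 0.763
[... 1532 characters left out ...]
] [[0.377, 0.073, 0.063], [0.429, 0.125, 0.077]]
top jar_a 0.57 [167. 179.  18.  18.] [0.627 0.456 0.069] [[0.602, 0.433, 0.024], [0.657, 0.487, 0.077]]
top beaker 0.68 [312. 145.  15.  25.] [ 0.784 -0.088  0.034] [[0.739, -0.116, -0.003], [0.806, -0.051, 0.094]]
top beaker 0.24 [418. 211.  21.  16.] [ 0.507 -0.406  0.246] [[0.487, -0.453, 0.181], [0.535, -0.395, 0.275]]
top bottle_a 0.78 [419. 213.  19.  13.] [ 0.507 -0.406  0.249] [[0.488, -0.43, 0.191], [0.526, -0.395, 0.275]]
top bottle_a 0.6 [411. 182.  28.  19.] [ 0.599 -0.389  0.263] [[0.577, -0.416, 0.193], [0.626, -0.375, 0.294]]
top bottle_a 0.41 [213. 173.   3.   4.] [0.643 0.277 0.165] [[0.634, 0.273, 0.16], [0.654, 0.281, 0.17]]
```

Run:
```python
import cv2,numpy as np
s=cv2.imread('pics/s0.png');t=cv2.imread('pics/t0.png')
a=cv2.resize(s[100:320,100:400],(800,587),interpolation=cv2.INTER_CUBIC);cv2.imwrite('pics/s_c.png',a)
a=cv2.resize(t[110:290,70:450],(800,379),interpolation=cv2.INTER_CUBIC);cv2.imwrite('pics/t_c.png',a)
```

```text
(no output)
```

View pics/s_c.png

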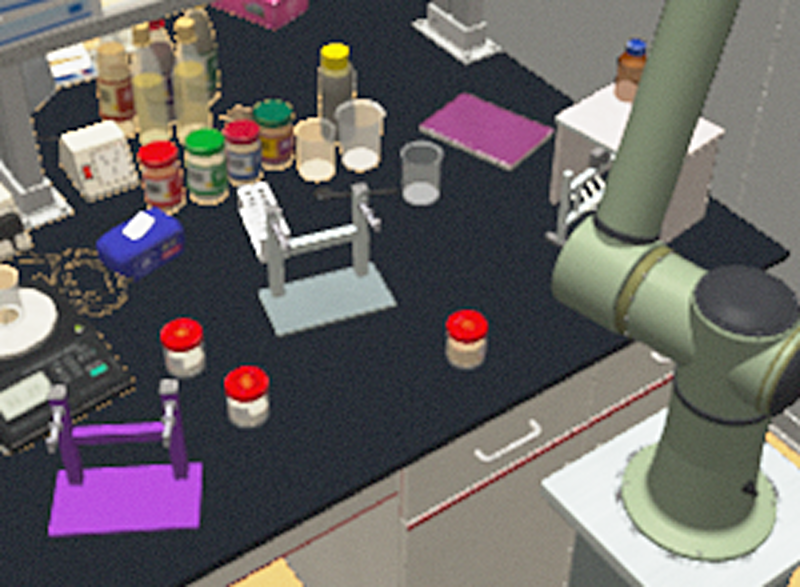

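View pics/t_c.png

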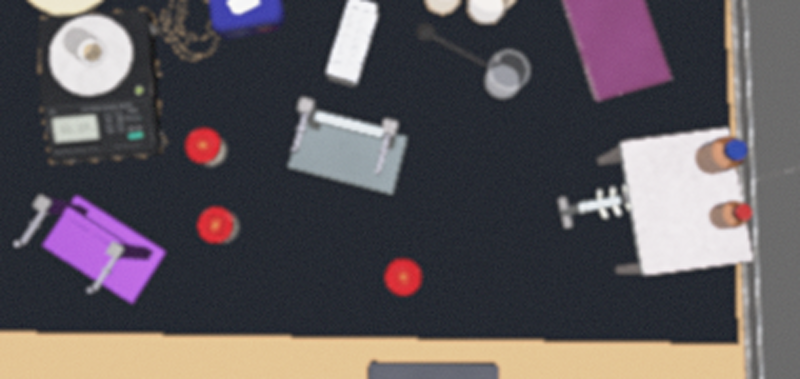

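Two stand-like things: the grey one (scene px 221,196; top 235,180) and the purple one (scene 145,270; top 114,228). The crops show the grey one fits: the purple one is excluded by the text. The rack's end sticks out of the pale riser at top px (~342,210), pointing to +y; the jars, beaker and two bottles are where the networks found them.

```bash
cat >> h.py <<'E'
def rect(P):
    """min-area rectangle of xy points: centre,size,angle(deg)"""
    (c,s,a)=cv2.minAreaRect(np.float32(P[:,:2]*1000)); return np.round(np.array(c)/1000,4),np.round(np.array(s)/1000,4),round(a,2)
def box(w,lo,hi):
    q=w.reshape(-1,3); return q[np.all((q>lo)&(q<hi),1)]
def line(P):
    c=P.mean(0);u=np.linalg.svd(P-c,full_matrices=False)[2][0];return c,u
E
cat > fit.py <<'E'
from h import *
for n in('scene','top'):
    p=dict(np.load('pics/%s.npz'%n,allow_pickle=True));w=cloud(p)
    print(n)
    q=box(w,[.40,-.47,.176],[.66,-.24,.198]);print('riser',len(q),rect(q),np.median(q[:,2]))
    q=box(w,[.50,-.255,.135],[.57,-.17,.170]);print('post',len(q),np.round(np.median(q,0),4),np.round(q.min(0),4),np.round(q.max(0),4))
    q=box(w,[.50,-.245,.105],[.57,-.17,.170])
    if len(q)>4: c,u=line(q[:,:2]);print('bar',len(q),c,u)
    q=box(w,[.48,-.235,.004],[.59,-.16,.03]);print('foot',len(q),rect(q) if len(q)>4 else '')
    q=box(w,[.55,.08,.006],[.75,.33,.016]);print('base',len(q),rect(q))
    q=box(w,[.60,.08,.176],[.75,.33,.20]);
    for s in(0,1):
        k=q[(q[:,1]>.21)==s];print('post',len(k),np.round(k.mean(0),4),np.round(k.min(0),4),np.round(k.max(0),4))
    q=box(w,[.56,.08,.14],[.75,.33,.172])
    for s in(0,1):
        k=q[(q[:,1]>.21)==s]
        if len(k)>4:c,u=line(k[:,:2]);print('hook',len(k),np.round(c,4),np.round(u,3),k[:,0].min(), np.round(k[:,2].max(),3))
E
python3 fit.py
```

```text
scene
riser 500 (array([ 0.5338, -0.3512]), array([0.2384, 0.1815]), 14.45) 0.18566714891666342
post 17 [ 0.5251 -0.195   0.1446] [ 0.5135 -0.2051  0.1355] [ 0.5353 -0.187   0.1563]
bar 60 [ 0.52758117 -0.20876483] [ 0.1684745  -0.98570601]
foot 51 (array([ 0.5566, -0.1852]), array([0.0551, 0.0811]), 69.5)
base 711 (array([0.6488, 0.2036]), array([0.2545, 0.1936]), 87.41)
post 28 [0.648 0.132 0.186] [0.6372 0.1183 0.1765] [0.6652 0.1432 0.1947]
post 36 [0.674  0.2739 0.1846] [0.6037 0.258  0.1765] [0.7    0.2939 0.1936]
hook 50 [0.6257 0.1391] [-0.984  0.177] 0.5743735189549466 0.172
hook 51 [0.6609 0.2787] [-0.983  0.182] 0.6084386502015684 0.172
top
riser 2904 (array([ 0.5338, -0.3611]), array([0.2201, 0.1836]), 8.47) 0.18570534102899555
post 16 [ 0.5236 -0.1981  0.1546] [ 0.5198 -0.206   0.1449] [ 0.5309 -0.1916  0.1606]
bar 54 [ 0.52773576 -0.21378823] [ 0.23587017 -0.97178458]
foot 88 (array([ 0.5358, -0.1969]), array([0.102 , 0.0714]), 0.87)
base 968 (array([0.651, 0.207]), array([0.1962, 0.2429]), 0.84)
post 40 [0.6489 0.1281 0.1855] [0.6384 0.1178 0.1778] [0.6597 0.1389 0.1908]
post 44 [0.678  0.2687 0.1862] [0.608  0.2551 0.1768] [0.6934 0.2885 0.193 ]
hook 51 [0.6154 0.1356] [-0.967  0.256] 0.5782219920323293 0.171
hook 58 [0.6509 0.2738] [-0.953  0.303] 0.6066103293907464 0.171
```

```bash
cat >> h.py <<'E'
def down(yaw,flip=False):
    """tool pointing down, closing along x axis of a frame at yaw (rad)"""
    return (R.from_euler('z',yaw+(-1 if flip else 1)*np.pi/2)*R.from_euler('x',np.pi)).as_quat()
def wrist():
    P=np.array(env.read_position());Q=R.from_quat(env.read_tool_rot());p=env.capture('wrist')
    d=p['depth'].astype(float);K=p['camera_matrix'];v,u=np.indices(d.shape)
    c=np.stack([(u-K[0,2])/K[0,0]*d,(v-K[1,2])/K[1,1]*d,d],-1);T=np.array(p['T_tool_cam'])
    w=Q.apply((c.reshape(-1,3)@T[:3,:3].T+T[:3,3])).reshape(c.shape)+P;w[d<=0]=np.nan
    return p,w
E
python3 - <<'E'
from h import *
env.movel([0.186,-0.518,0.36],v=0.3)
y=np.radians(9.5)
env.goto([0.50,-0.17,0.32],down(y))
p,w=wrist();save(p,'w1.png');np.savez('pics/w1.npz',w=w,c=p['color'])
print(np.round(p['T_tool_cam'],3),env.read_joint_pos(),env.read_time_s())
for t in('rack','rack_end'):
    for r in env.trace(p,t)[:3]:
        q=w[r['region']];q=q[~np.isnan(q[:,0])];print(t,round(r['score'],2),np.round(r['bbox']),np.round(np.median(q,0),4))
q=box(w,[.48,-.27,.135],[.57,-.15,.170]);print('post',len(q),rect(q),np.median(q,0))
q=box(w,[.48,-.26,.107],[.57,-.15,.130]);print('bar',len(q),rect(q),line(q[:,:2]))
q=box(w,[.40,-.47,.176],[.66,-.24,.198]);print('riser',len(q),rect(q))
E
```

```text
[[ 0.001 -0.96  -0.279  0.07 ]
 [ 1.     0.001  0.     0.   ]
 [ 0.    -0.279  0.96  -0.183]
 [ 0.     0.     0.     1.   ]] [-4.69334373e-01  2.34377243e-01  7.69047900e-03  1.34408965e+00
 -3.11757596e-04  9.37497820e-01] 3.475
rack 0.8 [266. 204.  31.  80.] [ 0.5368 -0.2507  0.1076]
rack_end 0.87 [266. 203.  31.  82.] [ 0.5361 -0.2511  0.093 ]
post 128 (array([ 0.5353, -0.2327]), array([0.0116, 0.0797]), 14.28) [ 0.52757748 -0.19991754  0.15483222]
bar 253 (array([ 0.5329, -0.2273]), array([0.0119, 0.068 ]), 13.2) (array([ 0.53386269, -0.23193957]), array([ 0.24152818, -0.97039381]))
riser 10807 (array([ 0.5321, -0.3351]), array([0.2202, 0.1282]), 9.09)
```

View pics/w1.png

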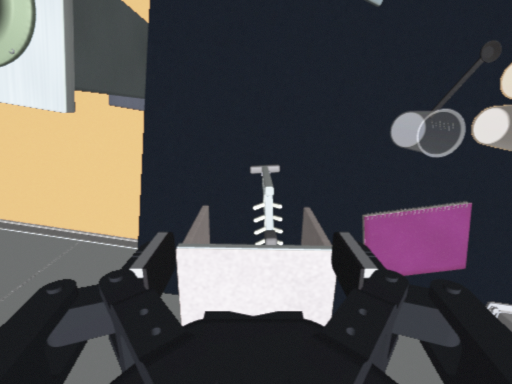

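The post stands at px (265,180) with its foot at (265,168); the rack is yawed about 14°, the riser about 9°. Grip the post and draw it out.

Run:
```python
from h import *
y=np.radians(14); post=np.array([.5274,-.2005]); q=down(y)
env.goto([*post,0.24],q)
env.movel([*post,0.121],v=0.12)
print('pre',env.read_wrist_force(),env.read_time_s())
env.move_gripper(0.0,40)
print(env.read_width(),env.read_grip_force(),env.read_wrist_force())
e=post+0.148*np.array([-np.sin(np.radians(9)),np.cos(np.radians(9))])
env.movel([*e,0.1225],v=0.08)
print(env.read_width(),env.read_wrist_force(),env.read_ft_torque(),env.read_position(),env.read_time_s())
```

```text
pre [-0.74208211 -0.60558778 -0.0022893 ] 5.1667
-0.00011661347047455857 0.0 [0.03966598 1.1848129  0.63577599]
9.805856464881672e-05 [ 0.07698415 -0.49728145 -0.74855412] [ 0.06099595 -0.01462854  0.01865528] [ 0.5043149  -0.05468577  0.12247214] 7.9333
```

Run:
```python
from h import *
env.movel([.5043,-.0547,.26],v=.25)
env.goto([0.50,-0.13,0.30],down(np.radians(14)))
p,w=wrist();save(p,'w2.png');print(np.round(env.read_position(),4),np.round(R.from_quat(env.read_tool_rot()).as_matrix(),3).tolist())
for lo,hi in((.002,.03),(.03,.06),(.1,.13),(.132,.17)):
    q=box(w,[.44,-.26,lo],[.60,-.10,hi]);print(lo,len(q),rect(q),np.round(q.min(0),3),np.round(q.max(0),3))
c=cv2.resize(p['color'][100:260,180:350],(600,565),interpolation=cv2.INTER_CUBIC)
s=env.capture('scene');d=cv2.resize(s['color'][130:230,270:370],(600,565),interpolation=cv2.INTER_CUBIC)
cv2.imwrite('pics/w2c.png',cv2.cvtColor(cv2.resize(np.hstack([c,d]),(800,376)),cv2.COLOR_RGB2BGR))
```

```text
[ 0.499  -0.1297  0.2981] [[-0.241, 0.97, -0.003], [0.97, 0.241, 0.002], [0.002, -0.003, -1.0]]
0.002 276 (array([ 0.5201, -0.1773]), array([0.1568, 0.1547]), 0.66) [ 0.441 -0.255  0.002] [ 0.598 -0.101  0.03 ]
0.03 57 (array([ 0.5257, -0.2152]), array([0.0443, 0.0124]), 86.7) [ 0.52  -0.238  0.03 ] [ 0.533 -0.193  0.06 ]
0.1 57 (array([ 0.5237, -0.2024]), array([0.0214, 0.0102]), 66.75) [ 0.521 -0.214  0.1  ] [ 0.532 -0.193  0.13 ]
0.132 60 (array([ 0.5263, -0.1951]), array([0.0113, 0.0027]), 11.27) [ 0.521 -0.198  0.132] [ 0.532 -0.194  0.156]
```

View pics/w2c.png

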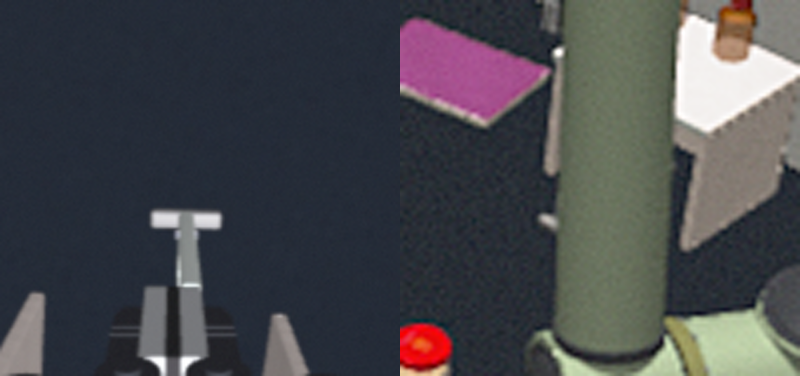

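The grip missed: the rack has not moved (crop: foot at (185,217), post just below it). Descend again, reading out and looking before closing.

Run:
```python
from h import *
env.move_gripper(0.085)
y=np.radians(14); post=np.array([.5278,-.2010]); q=down(y)
env.goto([*post,0.24],q)
env.movel([*post,0.121],v=0.12)
env.pause(.2)
print(env.read_position(),env.read_wrist_force(),env.read_width(),env.read_time_s())
p,w=wrist();save(p,'w3.png')
np.savez('pics/w3.npz',w=w)
for lo,hi in((.1,.13),(.132,.17)):
    k=box(w,[.44,-.26,lo],[.60,-.10,hi]);print(lo,len(k),rect(k) if len(k)>3 else '',k[:3])
```

```text
[ 0.52825724 -0.20125251  0.12168336] [ 0.26995876  0.86491357 -0.19692195] 0.08531117145812088 11.7667
0.1 833 (array([ 0.5329, -0.2273]), array([0.0118, 0.0683]), 12.68) [[ 0.5218585  -0.19537922  0.10035001]
 [ 0.52254589 -0.19466848  0.10203549]
 [ 0.52338105 -0.1947696   0.10106457]]
0.132 588 (array([ 0.5269, -0.2005]), array([0.0118, 0.0138]), 12.01) [[ 0.52375663 -0.19448192  0.13203051]
 [ 0.5257546  -0.19391721  0.13220203]
 [ 0.52124067 -0.19583577  0.13212012]]
```

View pics/w3.png

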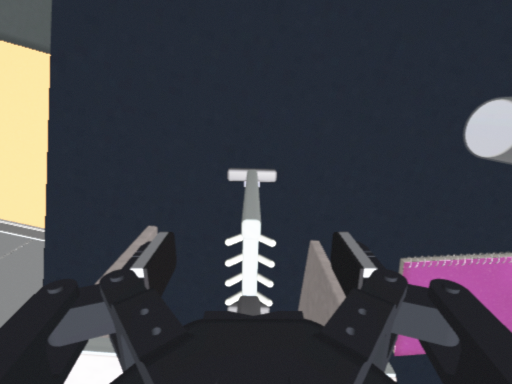

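Run:
```python
from h import *
w=np.load('pics/w3.npz')['w'];P=np.array(env.read_position());Q=R.from_quat(env.read_tool_rot())
t=Q.inv().apply((w-P).reshape(-1,3)).reshape(w.shape)
for name,sl in(('L',np.s_[225:300,100:185]),('R',np.s_[225:300,325:410])):
    q=t[sl].reshape(-1,3);q=q[(abs(q[:,1])<.07)&(abs(q[:,1])>.03)&(abs(q[:,0])<.05)&(q[:,2]<.02)]
    print(name,len(q),np.round(np.percentile(q,[1,50,99],axis=0),4).tolist())
    for a,b in((-.05,-.035),(-.035,-.02),(-.02,-.01),(-.01,.02)):
        k=q[(q[:,2]>=a)&(q[:,2]<b)]
        if len(k):print(a,b,len(k),np.round(k.min(0),4),np.round(k.max(0),4))
p=t[(w[...,2]>.15)&(w[...,2]<.16)&(w[...,1]>-.212)&(w[...,0]<.55)&(w[...,0]>.5)];print('posttop tool',np.round(p.mean(0),4),np.round(p.min(0),4),np.round(p.max(0),4))
```

```text
L 3324 [[-0.0109, -0.0553, -0.1156], [0.0102, -0.043, -0.0868], [0.0167, -0.0311, -0.0549]]
R 3387 [[-0.0104, 0.0311, -0.1157], [0.0103, 0.0438, -0.0872], [0.0169, 0.0564, -0.0552]]
posttop tool [ 0.0019 -0.001  -0.0337] [-0.0059 -0.0067 -0.0364] [ 0.0076  0.0045 -0.0285]
```

Run:
```python
from h import *
p,w=wrist();print(p['camera_matrix'].tolist())
P=np.array(env.read_position());Q=R.from_quat(env.read_tool_rot())
t=Q.inv().apply((w-P).reshape(-1,3)).reshape(w.shape)
for v,u in((240,155),(240,165),(245,155),(260,150),(275,140),(240,350),(245,355),(265,365),(275,372),(285,110),(300,60),(320,250),(340,250),(370,250),(330,220)): print(v,u,round(float(p['depth'][v,u]),4),np.round(t[v,u],4))
# close in the air to see the shut tips
env.movel([.5278,-.2010,.22],v=.2); env.move_gripper(0.0); p,w=wrist()
P=np.array(env.read_position());Q=R.from_quat(env.read_tool_rot())
t=Q.inv().apply((w-P).reshape(-1,3));k=t[(abs(t[:,0])<.03)&(abs(t[:,1])<.03)&(t[:,2]<.03)&(t[:,2]>-.09)]
print(len(k),np.round(k.max(0),4),np.round(np.percentile(k,[1,50,99],axis=0),4).tolist()); save(p,'w4.png')
```

```text
[[264.34264469147536, 0.0, 253.0708057877535], [0.0, 264.34264469147536, 188.371106258599], [0.0, 0.0, 1.0]]
240 155 0.1287 [ 0.0102 -0.0476 -0.0661]
240 165 0.1283 [ 0.0104 -0.0426 -0.0664]
245 155 0.123 [ 0.0106 -0.0455 -0.0718]
260 150 0.1112 [ 0.0103 -0.0432 -0.0843]
275 140 0.1061 [ 0.0072 -0.0452 -0.0905]
240 350 0.1279 [ 0.0107  0.047  -0.0668]
245 355 0.1245 [ 0.01    0.0482 -0.0705]
265 365 0.108 [ 0.0102  0.0459 -0.0877]
275 372 0.1001 [ 0.0109  0.0452 -0.0956]
285 110 0.0939 [ 0.011  -0.0507 -0.102 ]
300 60 0.0841 [ 0.0126 -0.0613 -0.1118]
320 250 0.0792 [ 0.0103 -0.0008 -0.1176]
340 250 0.072 [ 0.0105 -0.0007 -0.125 ]
370 250 0.0632 [ 0.011  -0.0006 -0.1341]
330 220 0.0748 [ 0.0109 -0.0092 -0.122 ]
3252 [ 0.0139  0.0299 -0.0428] [[-0.0103, -0.0259, -0.0898], [0.0102, 0.0001, -0.078], [0.0132, 0.0254, -0.0456]]
```

View pics/w4.png

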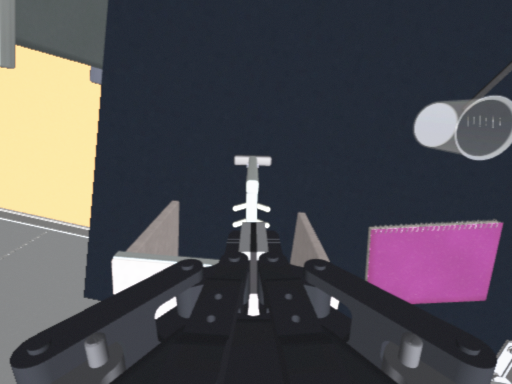

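The wrist picture shows the shut tips (px 253,223) 43 mm short of the reported TCP, so the fingers closed above the post. Heights seen by wrist, top and scene agree, so it is the TCP that is off: I'll correct all heights by 43 mm, feeling on the way down.

```bash
cat >> h.py <<'E'
D=0.043   # true finger tips lie this far behind the reported TCP
def gz(z): return z-env.hold_point_z-D   # TCP command for a grasp-point height z
E
python3 - <<'E'
from h import *
env.move_gripper(0.085)
y=np.radians(13.5); post=np.array([.5275,-.2007]); q=down(y)
env.movel([*post,gz(.165)],v=.15,attitude=q)
print(env.read_wrist_force())
env.movel([*post,gz(.141)],v=.06)
print(env.read_wrist_force(),env.read_position())
env.move_gripper(0.0,40)
print(env.read_width(),env.read_grip_force(),env.read_wrist_force(),env.read_time_s())
if env.read_width()>.008:
    e=post+0.148*np.array([-np.sin(np.radians(9)),np.cos(np.radians(9))])
    m=(post+e)/2
    for s in(m,e):
        env.movel([*s,gz(.141)],v=0.08)
        print(env.read_width(),env.read_wrist_force(),env.read_ft_torque(),env.read_position(),env.read_time_s())
E
```

```text
[-0.01729786  0.37978947 -0.08043808]
[-0.28009195  0.04671041  0.28348272] [ 0.52722708 -0.20054357  0.07892155]
0.011640988099376207 40.75592342298478 [-1.83364114 -0.18805146  2.26836444] 16.2417
0.011813459516387986 [-1.28489299  2.54765313  3.31750637] [0.53522126 0.12213488 0.00846003] [ 0.51567071 -0.12658245  0.07933857] 17.3167
0.011635491489359136 [-2.00636355  4.53513991  6.53270991] [0.65401724 0.22606391 0.03258417] [ 0.50397155 -0.05326181  0.07933613] 18.3917
```

Width 11.6 mm: the post is held and drawn. Release, back up and look.

Run:
```python
from h import *
env.move_gripper(0.04);env.pause(.1)
P=env.read_position();env.movel([P[0],P[1],gz(.24)],v=.2);env.move_gripper(.085)
env.goto([.52,-.10,gz(.33)],down(np.radians(13.5)))
p,w=wrist();save(p,'w5.png')
L=[.44,-.30,0];H=[.60,-.0,1]
def b(lo,hi): return box(w,[.44,-.26,lo],[.60,.0,hi])
q=b(.130,.17);print('tops',len(q),rect(q),np.round(q[:,2].max(),4))
a=rect(q);c,u=line(q[:,:2]);print(c,u,np.degrees(np.arctan2(-u[0],u[1])))
s=(q[:,:2]-c)@u
for x in np.arange(-.12,.12,.01): 
    k=q[(s>=x)&(s<x+.01)]; print(round(x,3),len(k),np.round(k.mean(0),4) if len(k) else '')
q=b(.105,.125);print('bar',len(q),rect(q),line(q[:,:2])[1])
for r in env.trace(p,'rack_handle')[:2]:
    k=w[r['region']];k=k[~np.isnan(k[:,0])];k=k[k[:,2]>.13];print('handle',r['score'],np.round(r['bbox']),np.round(k.mean(0),4) if len(k) else '')
p=env.capture('top');wt=cloud(p);q=box(wt,[.44,-.26,.13],[.60,.0,.17]);print('top',len(q),rect(q) if len(q)>3 else '')
print(env.read_time_s())
```

```text
tops 878 (array([ 0.5254, -0.144 ]), array([0.0179, 0.1992]), 12.88) 0.1583
[ 0.52535823 -0.14406007] [ 0.22411156 -0.9745635 ] -167.0493600409826
-0.12 0 
-0.11 0 
-0.1 109 [ 0.5044 -0.0516  0.1546]
-0.09 30 [ 0.5058 -0.0583  0.1558]
-0.08 0 
-0.07 0 
-0.06 0 
-0.05 0 
-0.04 0 
-0.03 90 [ 0.5208 -0.1233  0.1452]
-0.02 130 [ 0.5218 -0.1291  0.1551]
-0.01 117 [ 0.5238 -0.1391  0.1557]
-0.0 118 [ 0.5262 -0.1489  0.1557]
0.01 106 [ 0.5285 -0.1584  0.1557]
0.02 8 [ 0.5309 -0.1636  0.1547]
0.03 0 
0.04 0 
0.05 0 
0.06 0 
0.07 0 
0.08 118 [ 0.545  -0.2289  0.1456]
0.09 52 [ 0.5469 -0.2362  0.1558]
0.1 0 
0.11 0 
bar 731 (array([ 0.5246, -0.138 ]), array([0.011 , 0.1867]), 13.05) [ 0.22530058 -0.9742893 ]
handle 0.88 [252. 202.  35. 161.] [ 0.525  -0.1426  0.153 ]
top 23 (array([ 0.508 , -0.0845]), array([0.0118, 0.0804]), 9.88)
20.675
```

View pics/w5.png

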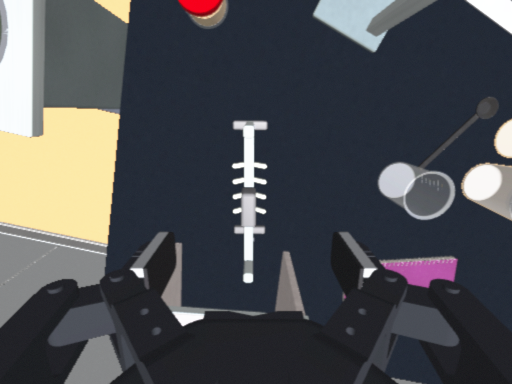

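Rack stands upright, out at handle px (250,208); jars/beaker untouched. Next a close look at the stand before picking up.

Run:
```python
from h import *
env.goto([.61,.14,gz(.36)],down(np.radians(-12.5)))
env.pause(.15)
p,w=wrist();save(p,'w6.png');np.savez('pics/w6.npz',w=w,c=p['color'])
q=box(w,[.52,.05,.176],[.75,.36,.198]);print('posts',len(q))
q=box(w,[.52,.05,.005],[.75,.36,.016]);print('base',len(q),rect(q))
q=box(w,[.52,.05,.14],[.75,.36,.2]);
for s in(0,1):
    k=q[((q[:,1]-.2-.22*(q[:,0]-.64))>0)==s];t=k[k[:,2]>.18]
    print('posttop',len(t),rect(t))
    r=k[(k[:,2]<.172)&(k[:,2]>.155)];c,u=line(r[:,:2]);print('rod',len(r),c,u,np.degrees(np.arctan2(u[1],u[0])),rect(r),r[:,2].max())
    o=np.argsort(k[:,0]);f=k[o[:25]];print('tip',np.round(f.mean(0),4),np.round(f.max(0),4))
print(env.read_time_s())
```

```text
posts 1043
base 6125 (array([0.6249, 0.2068]), array([0.2004, 0.0895]), 75.8)
posttop 384 (array([0.6186, 0.1337]), array([0.0216, 0.0891]), 77.85)
rod 444 [0.61759794 0.13622873] [-0.98513401  0.17178759] 170.10823060220633 (array([0.6171, 0.1344]), array([0.0181, 0.0875]), 78.92) 0.1718515412199694
tip [0.5765 0.1453 0.1783] [0.5782 0.1479 0.1825]
posttop 582 (array([0.652 , 0.2742]), array([0.022 , 0.0902]), 76.01)
rod 647 [0.64936264 0.27311085] [-0.95505499  0.29642868] 162.75677299926193 (array([0.6512, 0.2743]), array([0.0181, 0.0869]), 74.2) 0.17185384622580732
tip [0.609  0.2828 0.177 ] [0.6101 0.2878 0.1814]
21.8833
```

View pics/w6.png

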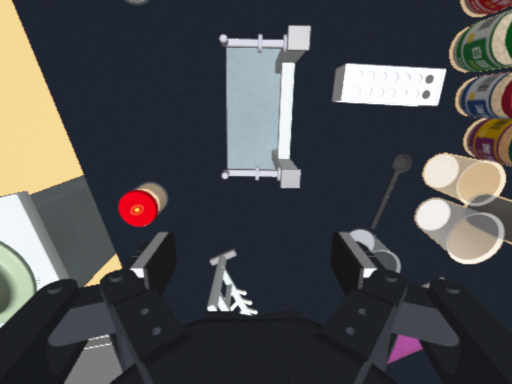

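Stand pose: posts' tops at px (300,38) and (290,178), hook tips (223,40)/(226,176); yaw ≈ -13.5°, origin ≈ (0.660, 0.198). Pick up by the handle now.

```bash
cat >> h.py <<'E'
SY=np.radians(-13.5);SO=np.array([.6596,.1981]);SX=np.array([np.cos(SY),np.sin(SY)]);SV=np.array([-SX[1],SX[0]])
def st(x,y,z,g=.139):  # TCP target for a rack with handle at stand x,y and underside z
    return [*(SO+x*SX+y*SV),gz(z+g)]
E
python3 - <<'E'
from h import *
y=np.radians(12.95);h=np.array([.5252,-.1437])
env.goto([*h,gz(.22)],down(y))
env.movel([*h,gz(.139)],v=.12)
print(env.read_position(),env.read_wrist_force())
env.move_gripper(0.0,70)
print(env.read_width(),env.read_grip_force(),env.read_wrist_force())
assert env.read_width()>.014
env.movel([*h,gz(.139+.11)],v=.12);env.pause(.3)
print('lifted',env.read_width(),env.read_wrist_force(),env.read_ft_torque(),env.read_time_s())
env.goto([.475,.04,gz(.249)],down(0))
env.movel(st(-.13,0,.11),v=.15,attitude=down(SY));env.pause(.3)
print(env.read_width(),env.read_position(),st(-.13,0,.11),env.read_wrist_force(),env.read_ft_torque(),env.read_time_s())
p,w=wrist();save(p,'w7.png');np.savez('pics/w7.npz',w=w)
P=np.array(env.read_position());Q=R.from_quat(env.read_tool_rot())
t=w.reshape(-1,3);loc=np.c_[(t[:,:2]-SO)@SX,(t[:,:2]-SO)@SV,t[:,2]]
k=loc[(abs(loc[:,0]+.13)<.04)&(loc[:,1]>.03)&(loc[:,1]<.13)&(loc[:,2]>.08)]
a=k[(k[:,2]>.235)];b=k[(k[:,2]>.21)&(k[:,2]<.235)];print('post',len(a),np.round(a.min(0),4),np.round(a.max(0),4))
if len(b)>5:print('bar',len(b),np.round(np.median(b[:,2]),4),rect(b), np.polyfit(b[:,1],b[:,2],1),np.polyfit(b[:,1],b[:,0],1))
E
```

```text
[ 0.52592824 -0.14370414  0.07794184] [ 0.22549271 -0.14155061  0.5420631 ]
0.01720358123662151 68.82623791694641 [-1.57370889 -0.47949229  3.67835026]
lifted 0.017417688321626577 [ 0.62324179  0.5227831  -3.19637363] [0.03756843 0.06113159 0.0393517 ] 25.9417
0.017356270263431107 [0.53320138 0.22813611 0.1874231 ] [np.float64(0.533191910348302), np.float64(0.2284478973012677), 0.18730000000000002] [ 0.50204959 -0.51156709 -3.71658218] [ 0.00371955 -0.04318199 -0.01261304] 28.4917
post 1530 [-0.1355  0.0849  0.2352] [-0.1235  0.0994  0.2686]
bar 2543 0.232 (array([-0.1294,  0.0587]), array([0.0572, 0.012 ]), 89.59) [0.00060203 0.2318665 ] [-0.00125993 -0.12937812]
```

The carried rack is level and aligned within 1 mm (bar top 0.232, yaw error <0.1°). Hang it, feeling for the hooks.

Run:
```python
from h import *
env.movel(st(-.13,.001,.085),v=.1)
env.movel(st(-.047,.001,.085),v=.06);env.pause(.3)
f0=np.array(env.read_wrist_force());m0=np.array(env.read_ft_torque());print('in',f0,m0,env.read_position(),st(-.047,.001,.085))
env.movel(st(-.047,.001,.060),v=.05)
z=.060
while z>.048:
    env.movel(st(-.047,.001,z),v=.02);env.pause(.1)
    f=np.array(env.read_wrist_force())-f0;print(round(z,4),np.round(f,2),np.round(np.array(env.read_ft_torque())-m0,3),np.round(env.read_position()[2],4),round(env.read_time_s(),2))
    if f[2]>3.2: break
    z-=.001
env.pause(.3)
print(np.array(env.read_wrist_force())-f0,np.array(env.read_ft_torque())-m0,env.read_width(),env.read_time_s())
```

```text
in [ 0.20658405  0.39228752 -3.83304315] [-0.03062651 -0.00273341  0.01255859] [0.61405181 0.21012577 0.16240953] [np.float64(0.6141320591051651), np.float64(0.21004430202162522), 0.16230000000000006]
0.06 [-0.02  0.26 -0.35] [-0.019 -0.016  0.018] 0.1376 31.77
0.059 [ 0.85 -0.43  0.15] [ 0.006 -0.015 -0.009] 0.1363 32.12
0.058 [-1.35 -0.96 -0.33] [ 0.039  0.064 -0.027] 0.1353 32.48
0.057 [ 0.1  -1.04  0.07] [ 0.061  0.006 -0.067] 0.1343 32.83
0.056 [ 0.15 -0.42  0.02] [ 0.104 -0.03   0.019] 0.1333 33.17
0.055 [ 0.54 -0.03  2.82] [-0.021  0.082 -0.034] 0.1326 33.52
0.054 [-3.24 -1.57  9.  ] [-0.069  0.615  0.053] 0.1324 33.88
[-3.13606544 -0.73925216  9.31605676] [-0.15162435  0.61669806 -0.06401261] 0.017130699741094695 34.175
```

Weight fully taken plus ~5 N, with only a small roll moment (a single hook would give ~0.65 N·m): both hooks carry. Check the picture numerically, then let go.

```bash
cat > chk.py <<'E'
from h import *
def chk(w):
    t=w.reshape(-1,3);loc=np.c_[(t[:,:2]-SO)@SX,(t[:,:2]-SO)@SV,t[:,2]]
    for s in(1,-1):
        k=loc[(abs(loc[:,0]+.047)<.02)&(s*loc[:,1]>.03)&(s*loc[:,1]<.115)&(loc[:,2]>.165)]
        a=k[k[:,2]>.19];b=k[(k[:,2]<=.184)&(abs(k[:,1])<.066)]
        if len(a)>5:print(s,'post',len(a),np.round(a.min(0),4),np.round(a.max(0),4))
        if len(b)>5:print(s,'bar',len(b),np.round(np.percentile(b,90,axis=0),4),rect(b),np.polyfit(b[:,1],b[:,2],1))
E
python3 - <<'E'
from chk import *
p,w=wrist();chk(w)
env.movel(st(-.047,.001,.0545),v=.02);env.pause(.3)
print(env.read_wrist_force(),env.read_ft_torque(),env.read_width())
env.move_gripper(.03);env.pause(.3);env.move_gripper(.06)
P=env.read_position();env.movel([P[0],P[1],gz(.36)],v=.12)
env.goto([*(SO-.05*SX-.03*SV),gz(.37)],down(SY));env.pause(.2)
p,w=wrist();save(p,'w8.png');chk(w)
print(env.read_wrist_force(),env.read_time_s())
E
```

```text
1 post 1462 [-0.0525  0.0864  0.1902] [-0.0405  0.1009  0.2135]
1 bar 1543 [-0.0415  0.0631  0.1778] (array([-0.04 ,  0.048]), array([0.036, 0.025]), 89.65) [-0.02067846  0.17779385]
-1 bar 56 [-0.0421 -0.0494  0.1776] (array([-0.0465, -0.0509]), array([0.0034, 0.0114]), 86.74) [0.29047524 0.19150441]
[-1.97026574 -0.37144376  5.02236006] [-0.12003392  0.52966408 -0.02442524] 0.017255570937959833
1 post 226 [-0.0522  0.0863  0.1904] [-0.0404  0.1004  0.2139]
1 bar 342 [-0.0413  0.0636  0.1781] (array([-0.0393,  0.0482]), array([0.0357, 0.0241]), 89.97) [-0.02539357  0.17819043]
-1 post 167 [-0.0512 -0.0987  0.1902] [-0.0401 -0.0846  0.2122]
-1 bar 286 [-0.0402 -0.0334  0.1781] (array([-0.0401, -0.0479]), array([0.0232, 0.0356]), 1.64) [0.04036343 0.1787626 ]
[-0.59189232 -0.66991747 -0.20779928] 37.8
```

View pics/w8.png

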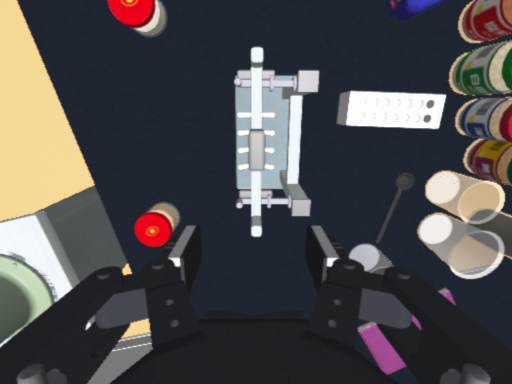

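The picture shows the rack hanging on both hooks (px 262,83 and 262,203). It is level, with the bar top at 0.178 m on both sides, and centred in the seats. The jars and beaker have not moved.

```bash
python3 -c "
from cell import env
print(env.finish_job(),env.read_time_s())"
```

```text
the job is handed in; nothing more can be done
the job is handed in; nothing more can be done
```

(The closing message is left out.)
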